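# Make up two microscope kits

## Robot

A 7-joint arm with a two-finger parallel gripper is mounted at the origin on the work surface. World frame = base frame: x ahead of the robot, y to its left, z up, the work surface at z = 0. Lengths are in m, angles in rad, forces in N, time in s.
With the tool pointing down it reaches from about 0.4 to 0.875 m from the base axis. Payload 19.3 kg.
Tool frame: the origin (TCP) lies at the very end of the fingers, on their centre line; the grasp point (between the pads) lies 19 mm behind it (ctrl.grasp_offset is the distance from the TCP to the grasp point, in m); y points along the fingers, x is the direction in which the jaws open and shut, and the axes are right-handed (so a half turn about y gives the same grasp; the last joint's range is limited). The gripper opens to 85 mm and grips with 20 to 120 N. Pads are 22 mm wide; open, the fingers measure 114 mm over their backs; the gripper's body (76 mm by 85 mm) begins 54 mm behind the grasp point. The pads swing forward as they close: fully open they stand 13 mm farther back than shut.
Start: joints at [1.128, 0.521, -0.036, 1.599, 0.021, 1.021, -0.113], TCP at [0.228, -0.582, 0.231] pointing down, gripper open.
Joint ranges: [-2.91, 2.91], [-0.3, 2.13], [-1.5, 1.42], [0.17, 2.43], [-1.26, 4.41], [0.16, 1.93], [-2.52, 2.52]. Speed limits (rad/s): [1.89, 1.89, 2.39, 2.39, 3.01, 3.01, 3.01].

## Interface

Orientations are given as a unit quaternion [x, y, z, w].
In Python, from station import ctrl gives the robot as it stands. The module is installed in compiled form; this text tells all that it offers.
- The arm moves only by the tool move_arm, never from a script. Its argument "rows" is a list that holds one entry, the list of rows, each a list of 7 numbers: the shift along the world's x, y, z in units of 0.02 m (1.0 is 0.02 m), then the turn, a rotation vector about the world's x, y, z in units of 6 degrees (1.0 is 6 degrees), then the finger opening in mm, from 0 to 85.4. A call has 1 to 8 rows; each row shifts and turns the pose as measured when the row begins; what a row does not reach is not made up. A row lasts 1/12 s, in which the tool goes at most 41.7 mm and 7.16 degrees, less where a joint would pass 70% of its speed; a pose out of reach is approached as far as the arm can. A call with a number of a shift or a turn outside -1 to 1 is refused whole. A call with a gripper value outside its range is refused whole. The fingers move at their own pace and stop on an object; "grip_force" is the grip in N (left out, the last holds). Time passes only in rows, so rows that do not move let the fingers close. It gives the time, the measured TCP pose, the force and the opening at its end, in the units of the state.
- ctrl.state(): the state, without advancing time (a new reading comes with each control period).
- ctrl.grab_frame(name): name is "scene" or "top" or "wrist"; returns (picture, depth): 420x560x3 uint8, red, green, blue; 420x560 float32, m along the optical axis (not along the pixel's ray), 0 where there is no reading.
- ctrl.get_calibration(name): a dict with "vfov" (degrees; the focal length in pixels is half the picture's height over the tangent of half this angle, whatever the lens; pixels are square), "cx", "cy" (the principal point, pixels), "eye" and "orientation" of the camera in the world. Camera axes: x right, y up, looking along -z (the intrinsics and any distortion apply to the point x, -y, -z); pixel columns grow to the right and rows downward; lengths in m; the calibration is good to about 2 mm. A picture is of the moment at which its call begins: read the wrist's pose just before it. get_calibration takes no time and is no camera call; for the wrist camera it gives the pose at the moment of the call.
- ctrl.close_job(): hands the job in, once; it reports no verdict.
The state is a dict: "time_s": time; "joint_pos": joint angles; "dq": joint speeds; "effort": joint torques, N m; "position": TCP position; "ee_rot": TCP orientation; "wrist_force": force on the tool from outside, world axes, zero at the start; "torque": the same for the moment, N m; "opening": finger opening in m.
Only numpy, scipy, OpenCV 4.12 (cv2) and the standard library are available. Lean on these libraries where they do the work, as an engineer would, in place of code of your own. Each camera call takes 0.05 s, during which the arm holds its last target.

## Task

Make up the two microscope kits. On the two-place tray stand the long objective at the tab end and the rock block at the far end; on the three-place tray stand the short objective at the tab end, the core plug in the middle and the eyepiece at the far end. Stand each upright, as it stands now, well centred on its white disc, set it down without dropping it, and leave the oil bottle, the lidded dish and the rock sample where they are.

Things in the scene. Friction and masses are not known exactly. Their poses are not given: they have to be found in the camera images.
- tray2: Fixed flat grey tray, two places in a row along its y: 136 mm long (y), 130 mm wide (x). Origin: centre of its underside, z up. Floor 4 mm above the bench, rim 4 mm thick, 9 mm high. A finger tab (50 mm wide, 4 mm high) sticks out 22 mm at the +y end: the tab end. Each place has a white disc, black edge, 48 mm across, centred at x = 0, y = +32 mm (tab end) and x = 0, y = -32 mm (far end).
- tray3: Fixed flat grey tray, three places in a row along its y: 200 mm long (y), 130 mm wide (x). Origin: centre of its underside, z up. Floor 4 mm above the bench, rim 4 mm thick, 9 mm high. A finger tab (50 mm wide, 4 mm high) sticks out 22 mm at the +y end: the tab end. Each place has a white disc, black edge, 48 mm across, centred at x = 0, y = +64 mm (tab end), y = 0 (middle) and y = -64 mm (far end).
- objective_long_mid (a point): The long objective: slender bare steel lens barrel standing upright, 28 mm across up to 46 mm, then tapering to a 15 mm nose; 64 mm high. Point: its centre, 32 mm above its foot; z up its axis. Loose, about 160 g.
- objective_short_mid (a point): The short objective: stubby bare steel lens barrel standing upright, 40 mm across up to 34 mm, then a cone to a 24 mm flat nose with dark glass; 44 mm high. Point: its centre, 22 mm above its foot; z up its axis. Loose, about 140 g.
- eyepiece_mid (a point): The eyepiece, standing on its black rubber eyecup: cup 42 mm across and 34 mm high, above it a steel tube 28 mm across closed by glass; 54 mm high in all. Point: its centre, 27 mm above its foot; z up its axis. Loose, about 110 g.
- core_plug_mid (a point): The core plug: plain grey stone cylinder standing upright, 30 mm across, 46 mm high, flat top. Point: its centre, 23 mm above its foot; z up its axis. Loose, about 85 g.
- rock_block_mid (a point): The rock block: sawn grey stone block, 30 mm (its x) by 46 mm (its y), 44 mm high (its z, up). Point: its centre, 22 mm above its foot. Loose, about 160 g.
- oil_bottle_mid (a point): Bystander, not part of a kit: small amber glass bottle with paper label and black cap, 32 mm across, 58 mm high. Point: its centre. Stands among the stock.
- dish_mid (a point): Bystander: flat round lidded glass dish, 64 mm across, 15 mm high, between the robot and the stock. Point: its centre.
- rock_sample_mid (a point): Bystander: lumpy grey rock sample with a blue band, about 55 by 75 mm, 48 mm high. Point: its centre.
Not all that is in view belongs to the job. What is shaped like the part that bears eyepiece_mid but pink or red is not meant.

How it is judged:
At the end, for the whole second after the job is handed in: Each of the five things stands upright (within 0.12 rad) on its tray's floor, its centre within 14 mm, both along and across the tray, of the centre of the disc that the goal names for it, released and at rest (x of objective_long_mid in the frame of tray2 between -0.014 and 0.014 m and y of objective_long_mid in the frame of tray2 between 0.018 and 0.046 m and z of objective_long_mid in the frame of tray2 between 0.0312 and 0.0412 m and angle between each of objective_long_mid, rock_block_mid, objective_short_mid, core_plug_mid, eyepiece_mid's own z axis and vertical below 0.12 rad and linear speed of each of objective_long, rock_block, objective_short, core_plug, eyepiece below 0.02 m/s and contact force between the fingers and objective_long below 0.1 N and x of rock_block_mid in the frame of tray2 between -0.014 and 0.014 m and y of rock_block_mid in the frame of tray2 between -0.046 and -0.018 m and z of rock_block_mid in the frame of tray2 between 0.0212 and 0.0312 m and contact force between the fingers and rock_block below 0.1 N and x of objective_short_mid in the frame of tray3 between -0.014 and 0.014 m and y of objective_short_mid in the frame of tray3 between 0.05 and 0.078 m and z of objective_short_mid in the frame of tray3 between 0.0212 and 0.0312 m and contact force between the fingers and objective_short below 0.1 N and x of core_plug_mid in the frame of tray3 between -0.014 and 0.014 m and y of core_plug_mid in the frame of tray3 between -0.014 and 0.014 m and z of core_plug_mid in the frame of tray3 between 0.0222 and 0.0322 m and contact force between the fingers and core_plug below 0.1 N and x of eyepiece_mid in the frame of tray3 between -0.014 and 0.014 m and y of eyepiece_mid in the frame of tray3 between -0.078 and -0.05 m and z of eyepiece_mid in the frame of tray3 between 0.0262 and 0.0362 m and contact force between the fingers and eyepiece below 0.1 N); the robot touches nothing.
It fails at once if a kit thing falls freely (moves faster than 0.6 m/s without being held: a drop of about 2 cm) ((linear speed of objective_long above 0.6 m/s and contact force between the fingers and objective_long below 0.05 N) or (linear speed of rock_block above 0.6 m/s and contact force between the fingers and rock_block below 0.05 N) or (linear speed of objective_short above 0.6 m/s and contact force between the fingers and objective_short below 0.05 N) or (linear speed of core_plug above 0.6 m/s and contact force between the fingers and core_plug below 0.05 N) or (linear speed of eyepiece above 0.6 m/s and contact force between the fingers and eyepiece below 0.05 N)).
It fails at once if the oil bottle, the lidded dish or the rock sample is moved by more than 20 mm (distance of any of oil_bottle_mid, dish_mid, rock_sample_mid from where it was at the start of the episode above 0.02 m).
It also fails if it takes over 128 s, if anything falls off the work surface, if the arm or the gripper's body presses on something with over 40 N, if the wrist force passes 120 N, or if a joint passes its speed limit or range.

## Working session

There is one attempt and no reset: what is moved stays moved. The work goes in short steps, Python scripts to look and compute and a tool call to move; the robot and the scene stay as the last step left them, time stands still between calls to the robot, and variables do not carry over. Pictures are saved under pics/ and viewed, and the job is handed in when it is done.

Besides the shell and the picture viewer there is one more tool, called after "Call:" as name(argument=value, ...), one argument or row to a line, values as JSON. move_arm: Moves the arm, as the interface text tells. Its arguments: {"type":"object","properties":{"rows":{"type":"array","items":{"type":"array","items":{"type":"array","items":{"type":"number"}}}},"grip_force":{"type":"number"}},"required":["rows"]}

```bash
mkdir -p pics
python3 - <<'E'
from station import ctrl
import cv2
print(ctrl.state())
for n in("scene","top","wrist"):
    c=ctrl.get_calibration(n);print(n,c)
    p,d=ctrl.grab_frame(n)
    cv2.imwrite(f"pics/{n}0.png",p[:,:,::-1]); 
    import numpy as np; np.save(f"pics/{n}0.npy",d)
E
```

```text
{'time_s': 0.0, 'joint_pos': array([ 1.12781698,  0.52203396, -0.03630925,  1.59998416,  0.02117241,
        1.02104237, -0.11282095]), 'dq': array([ 0.00014459, -0.00076822,  0.00013741, -0.00071179,  0.00052569,
        0.00067354,  0.00025296]), 'effort': array([-2.14952292e-03, -9.27112770e+01,  1.97811820e+00, -3.69939387e+01,
        1.74485764e-02,  8.00317910e-03,  1.69636473e-05]), 'position': array([ 0.22748036, -0.58179784,  0.23072202]), 'ee_rot': array([-0.58378546,  0.39902962, -0.39837355,  0.58418184]), 'wrist_force': array([-0.35461354, -1.08210657, -0.20818551]), 'torque': array([ 0.00645452,  0.01857664, -0.01730588]), 'opening': 0.08576971214846359}
scene {'vfov': 53.226029477008744, 'cx': 281.8001071633408, 'cy': 216.5632853424792, 'eye': array([0.97950971, 0.1030924 , 0.75593294]), 'orientation': array([0.19635923, 0.23980963, 0.74525653, 0.59036184])}
top {'vfov': 44.7611417905527, 'cx': 280.8255392552023, 'cy': 211.7165865856807, 'eye': array([0.24720903, 0.01344978, 1.22743858]), 'orientation': array([ 0.0551743 , -0.07638512, -0.69686419,  0.71098622])}
wrist {'vfov': 58.2769973731121, 'cx': 278.9754371689964, 'cy': 203.78044056531914, 'eye': array([ 0.28892595, -0.55705486,  0.37232986]), 'orientation': array([-0.10935345,  0.07491783, -0.55917186,  0.8183862 ])}
```

View pics/scene0.png

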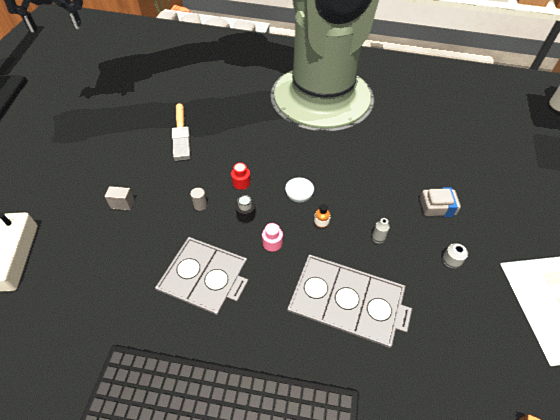

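View pics/top0.png

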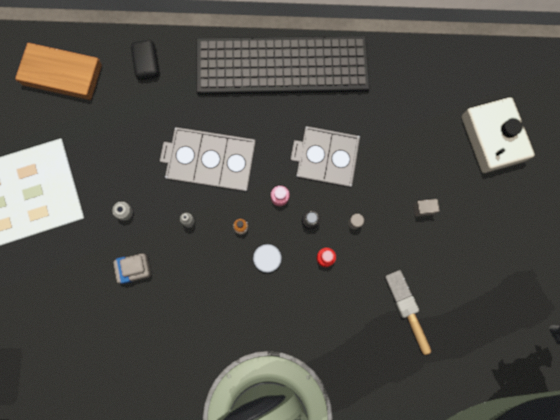

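View pics/wrist0.png

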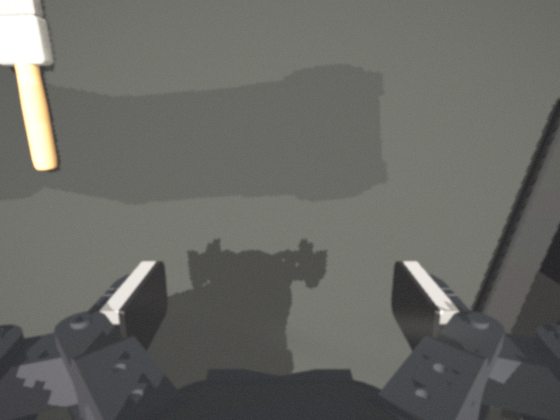

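```bash
cat > h.py <<'E'
import numpy as np, cv2
from scipy.spatial.transform import Rotation as R
from station import ctrl
def f(c): return 210/np.tan(np.radians(c['vfov'])/2)
def cloud(d,c):
    v,u=np.mgrid[0:420,0:560]; F=f(c)
    P=np.stack([(u-c['cx'])/F*d,-(v-c['cy'])/F*d,-d],-1)
    W=P@R.from_quat(c['orientation']).as_matrix().T+c['eye']
    W[d<=0]=np.nan
    return W
def pix(u,v,z,c):
    r=R.from_quat(c['orientation']).apply([(u-c['cx'])/f(c),-(v-c['cy'])/f(c),-1])
    return c['eye']+r*(z-c['eye'][2])/r[2]
def proj(p,c):
    q=R.from_quat(c['orientation']).inv().apply(np.array(p)-c['eye']); return c['cx']+f(c)*q[...,0]/-q[...,2], c['cy']-f(c)*q[...,1]/-q[...,2]
E
python3 - <<'E'
from h import *
c=ctrl.get_calibration('top');d=np.load('pics/top0.npy');W=cloud(d,c);z=W[...,2]
print(np.nanmedian(z), np.nanstd(z[np.abs(z)<.005]))
m=((z>.0095)&(z<.09)).astype('uint8')
n,l,s,ce=cv2.connectedComponentsWithStats(m)
for i in range(1,n):
    if 15<s[i,4]<2000:
        k=l==i; zt=np.nanpercentile(z[k],90); t=k&(z>zt-.006)
        print(i,s[i],ce[i].round(1),'z',zt.round(4),'topctr',W[t][:,:2].mean(0).round(4),W[t][:,:2].min(0).round(3),W[t][:,:2].max(0).round(3))
im=cv2.imread('pics/top0.png')
cv2.imwrite('pics/topA.png',cv2.resize(im[120:290,95:375],None,fx=2.85,fy=2.85,interpolation=cv2.INTER_CUBIC))
cv2.imwrite('pics/topB.png',cv2.resize(im[120:210,155:370],None,fx=3.7,fy=3.7,interpolation=cv2.INTER_CUBIC))
E
```

```text
0.0005938429785846688 0.002193326389014743
2 [131  40  28  39 895] [144.1  59. ] z 0.0326 topctr [0.8595 0.3317] [0.81  0.298] [0.909 0.365]
248 [271 186  17  19 265] [279.2 195. ] z 0.0559 topctr [ 0.5149 -0.016 ] [ 0.501 -0.029] [ 0.529 -0.003]
249 [414 199  25  17 323] [425.7 206.9] z 0.0468 topctr [ 0.4933 -0.3702] [ 0.477 -0.396] [ 0.511 -0.346]
250 [112 202  20  18 269] [121.7 210.4] z 0.0454 topctr [0.4688 0.3563] [0.45  0.341] [0.486 0.374]
252 [301 210  19  19 262] [309.9 219.4] z 0.0566 topctr [ 0.4569 -0.0911] [ 0.443 -0.105] [ 0.47  -0.077]
253 [180 213  14  14 148] [186.5 219.3] z 0.0648 topctr [0.4493 0.2019] [0.441 0.195] [0.457 0.21 ]
254 [348 214  15  15 159] [355.3 220.7] z 0.0492 topctr [ 0.4552 -0.2   ] [ 0.442 -0.213] [ 0.47  -0.186]
256 [233 219  14  15 163] [239.8 225.8] z 0.0586 topctr [0.4381 0.0765] [0.43 0.07] [0.446 0.084]
258 [254 245  26  27 554] [266.5 257.7] z 0.0184 topctr [0.3644 0.011 ] [ 0.333 -0.019] [0.395 0.041]
259 [317 248  18  19 262] [325.3 256.6] z 0.0558 topctr [ 0.3683 -0.128 ] [ 0.355 -0.143] [ 0.381 -0.115]
260 [113 253  38  30 838] [131.2 267.8] z 0.0497 topctr [0.3375 0.3204] [0.315 0.293] [0.361 0.347]
262 [ 385  270   45   84 1115] [406.3 305.6] z 0.0215 topctr [ 0.2591 -0.3201] [ 0.15  -0.371] [ 0.341 -0.271]
```

View pics/topB.png

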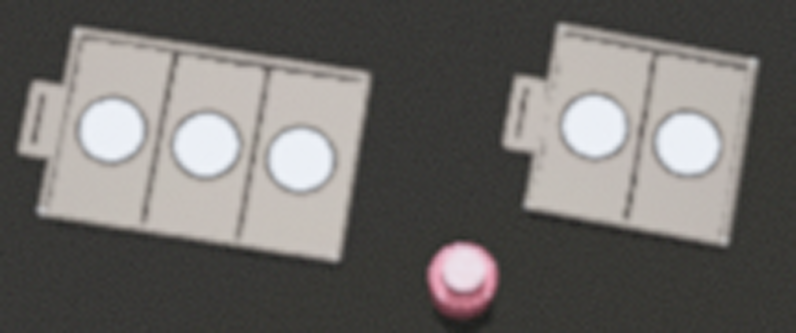

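View pics/topA.png

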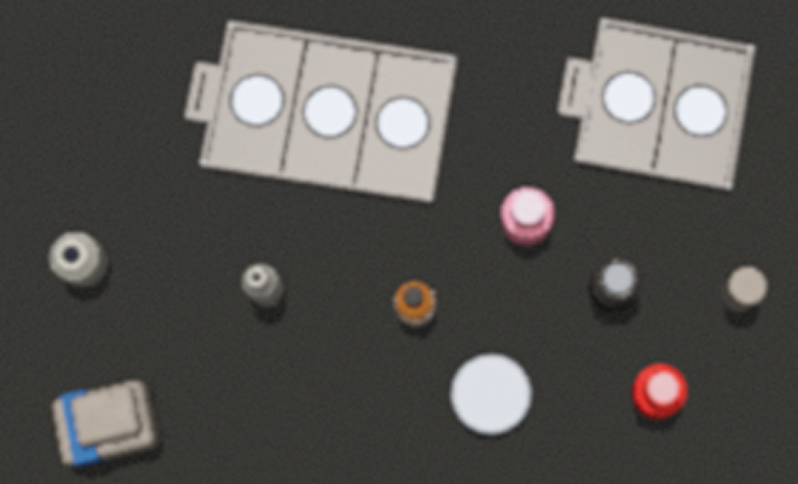

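Run:
```python
from h import *
c=ctrl.get_calibration('top');cs=ctrl.get_calibration('scene')
d=np.load('pics/top0.npy');W=cloud(d,c)
im=cv2.imread('pics/top0.png')
pts={}
# discs by whiteness
def discs(fn,c,nm,thr=215):
    im=cv2.imread(fn); m=(im.min(2)>thr).astype('uint8')
    n,l,s,ce=cv2.connectedComponentsWithStats(m)
    for i in range(1,n):
        if 150<s[i,4]<900: 
            p=pix(*ce[i],.004,c); print(nm,s[i],ce[i].round(1),p[:2].round(4))
discs('pics/top0.png',c,'top',200);discs('pics/scene0.png',cs,'scene',225)
print('--- objects from scene depth')
D=np.load('pics/scene0.npy');S=cloud(D,cs);z=S[...,2]
m=((z>.012)&(z<.09)).astype('uint8')
n,l,s,ce=cv2.connectedComponentsWithStats(m)
for i in range(1,n):
    if 60<s[i,4]<2000:
        k=l==i; zt=np.nanpercentile(z[k],95); t=k&(z>zt-.005)
        print(s[i],'z',zt.round(4),S[t][:,:2].mean(0).round(4),S[t][:,:2].min(0).round(3),S[t][:,:2].max(0).round(3))
z=W[...,2]
t=(z>.035)&(np.abs(W[...,0]-.493)<.05)&(np.abs(W[...,1]+.37)<.05)
print(cv2.minAreaRect((W[t][:,:2]*1000).astype('float32')))
```

```text
top [177 147  16  16 208] [184.6 154.6] [0.6169 0.2197]
top [307 146  17  16 206] [315.2 153.6] [ 0.6281 -0.1049]
top [202 151  17  16 211] [210.2 158.6] [0.6082 0.1559]
top [333 151  16  16 202] [340.4 158.4] [ 0.6175 -0.1683]
top [228 155  17  16 210] [235.7 162.6] [0.5997 0.0927]
top [255 246  25  25 501] [266.9 257.8] [0.365 0.01 ]
scene [440   0 120  15 663] [510.8   5.3] [-0.6491  0.567 ]
scene [158  10  39  12 241] [178.4  15.1] [-0.3014 -0.5478]
scene [199  14  70  18 525] [233.   22.4] [-0.3019 -0.3542]
scene [370  41  54  11 188] [400.1  46.1] [-0.2959  0.2001]
scene [455  52  38  10 167] [474.7  56.4] [-0.2948  0.4293]
scene [299 119  50   7 152] [323.8 122.3] [0.115  0.0249]
scene [172 126  17  31 424] [180.1 141.3] [ 0.2726 -0.3193]
scene [286 178  28  22 484] [299.2 188.3] [0.3543 0.0073]
scene [105 187  24  11 183] [116.1 192.1] [ 0.4645 -0.4016]
scene [430 189  23  13 240] [441.1 195.1] [0.2977 0.3313]
scene [262 224  20  19 205] [271.7 232.3] [ 0.4896 -0.0255]
scene [449 244  18  16 166] [457.8 252.8] [0.4493 0.3668]
scene [178 259  21  19 316] [187.9 268.2] [ 0.6145
[... 940 characters left out ...]
8 [ 0.4539 -0.2023] [ 0.439 -0.216] [ 0.468 -0.188]
[235 195  20  25 370] z 0.0549 [ 0.4557 -0.0942] [ 0.44  -0.109] [ 0.468 -0.081]
[314 204  16  22 250] z 0.0575 [0.4371 0.0727] [0.429 0.065] [0.444 0.08 ]
[   0  213   36   76 1940] z 0.0522 [ 0.6528 -0.5247] [ 0.591 -0.569] [ 0.739 -0.482]
[373 218  16  22 260] z 0.0634 [0.4486 0.1994] [0.44  0.192] [0.457 0.207]
[262 223  20  26 400] z 0.0548 [ 0.514  -0.0193] [ 0.498 -0.034] [ 0.528 -0.006]
[444 243  24  23 381] z 0.0445 [0.4687 0.3539] [0.454 0.341] [0.484 0.369]
[522 414  18   6  64] z 0.0346 [0.7574 0.4657] [0.754 0.458] [0.762 0.478]
((493.5957336425781, -370.4302062988281), (30.780933380126953, 47.9876823425293), 7.387866497039795)
```

```bash
cat > st.py <<'E'
from h import *
import sys
s=ctrl.state(); m=R.from_quat(s['ee_rot']).as_matrix()
x=m[:,0]; yaw=np.degrees(np.arctan2(x[1],x[0])); yaw=(yaw+90)%180-90
print(round(s['time_s'],2),s['position'].round(4),'jaw yaw',yaw.round(2),'app',m[:,1].round(3),'open',round(s['opening'],4),'F',s['wrist_force'].round(1),'q7',s['joint_pos'].round(2))
if len(sys.argv)>3:
    t=np.array([float(a) for a in sys.argv[1:4]]); print('units',((t-s['position'])/.02).round(2))
E
python3 st.py .4545 -.201 .23
```

```text
0.15 [ 0.2275 -0.5819  0.2309] jaw yaw -68.64 app [-0.     0.001 -1.   ] open 0.0852 F [ 0.6 -0.3 -0.8] q7 [ 1.13  0.52 -0.04  1.6   0.02  1.02 -0.11]
units [11.35 19.04 -0.04]
```

Call:
move_arm(
  rows=[
    [[0.95,0.75,-0.35,0,0,0.9,60],[0.95,0.75,-0.35,0,0,0.9,60],[0.95,0.75,-0.35,0,0,0.9,60],[0.95,0.75,-0.35,0,0,0.9,60],[0.95,0.75,-0.35,0,0,0.9,60],[0.95,0.75,-0.35,0,0,0.9,60],[0.95,0.75,-0.35,0,0,0.9,60],[0.95,0.75,-0.35,0,0,0.9,60]],
  ],
  grip_force=40,
)

```text
time_s: 0.82
position: [0.3793, -0.4598, 0.1726]
ee_rot: [0.692, -0.149, 0.148, -0.69]
wrist_force: [-0.5, -0.1, -0.2]
opening: 0.0597
```

```bash
python3 st.py .493 -.372 .13
```

```text
0.82 [ 0.3793 -0.4598  0.1726] jaw yaw -24.22 app [-0.001 -0.003 -1.   ] open 0.0597 F [-0.5 -0.1 -0.2] q7 [ 0.95  0.55 -0.25  1.73  0.17  0.88  0.21]
units [ 5.69  4.39 -2.13]
```

Call:
move_arm(
  rows=[
    [[0.95,0.73,-0.35,0,0,0.9,60],[0.95,0.73,-0.35,0,0,0.9,60],[0.95,0.73,-0.35,0,0,0.9,60],[0.95,0.73,-0.35,0,0,0.9,60],[0.95,0.73,-0.35,0,0,0.9,60],[0.5,0.4,-0.2,0,0,0.4,60],[0,0,0,0,0,0,60],[0,0,0,0,0,0,60]],
  ],
)

```text
time_s: 1.48
position: [0.4915, -0.3693, 0.1291]
ee_rot: [-0.705, -0.044, 0.045, 0.706]
wrist_force: [-0.2, -0.4, 0.9]
opening: 0.0602
```

```bash
python3 st.py .493 -.372 .13
python3 - <<'E'
from h import *
c=ctrl.get_calibration('wrist'); p,d=ctrl.grab_frame('wrist'); cv2.imwrite('pics/w1.png',p[:,:,::-1])
W=cloud(d,c);z=W[...,2]
t=(z>.035)&(z<.055)&(np.abs(W[...,0]-.493)<.05)&(np.abs(W[...,1]+.37)<.05)
print(cv2.minAreaRect((W[t][:,:2]*1000).astype('float32')),np.median(W[t][:,2]))
E
```

```text
1.48 [ 0.4915 -0.3693  0.1291] jaw yaw 7.22 app [-0.001  0.001 -1.   ] open 0.0602 F [-0.2 -0.4  0.9] q7 [ 0.8   0.65 -0.38  1.7   0.3   0.85  0.42]
units [ 0.07 -0.13  0.05]
((489.9291076660156, -373.083984375), (29.953672409057617, 46.14955520629883), 7.737912654876709) 0.04287496043762061
```

View pics/w1.png

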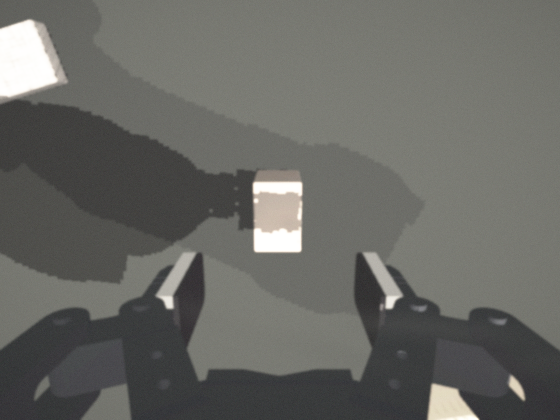

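Call:
move_arm(
  rows=[
    [[0,-0.18,-0.5,0,0,0,60],[0,0,-1,0,0,0,60],[0,0,-1,0,0,0,60],[0,0,-1,0,0,0,60],[0,0,-1,0,0,0,60],[0,0,-1,0,0,0,60],[0,0,-0.5,0,0,0,60],[0,0,0,0,0,0,60]],
  ],
)

```text
time_s: 2.2
position: [0.4832, -0.3847, 0.0036]
ee_rot: [0.708, 0.035, -0.037, -0.704]
wrist_force: [-1.3, 0.3, 1.6]
opening: 0.06
```

Call:
move_arm(
  rows=[
    [[0,0,0,0,0,0,35],[0,0,0,0,0,0,24],[0,0,0,0,0,0,20],[0,0,0,0,0,0,20],[0,0,0,0,0,0,20],[0,0,0,0,0,0,20]],
  ],
)

```text
time_s: 2.7
position: [0.4834, -0.3876, 0.0073]
ee_rot: [0.71, 0.035, -0.034, -0.703]
wrist_force: [-0.5, 0.4, -1.7]
opening: 0.0297
```

```bash
python3 st.py
```

```text
2.7 [ 0.4834 -0.3876  0.0073] jaw yaw 5.59 app [ 0.001 -0.01  -1.   ] open 0.0297 F [-0.5  0.4 -1.7] q7 [ 0.78  0.82 -0.3   1.74  0.39  0.63  0.35]
```

Call:
move_arm(
  rows=[
    [[0,0,0,0,0,0,50],[0,0,0,0,0,0,50],[0.1,0.25,0,0,0,0.1,50],[0.1,0.25,0,0,0,0.1,50],[0.1,0.25,0,0,0,0.1,50],[0,0,0,0,0,0,50]],
  ],
)

```text
time_s: 3.2
position: [0.4906, -0.3711, 0.0084]
ee_rot: [0.709, 0.048, -0.046, -0.702]
wrist_force: [0.6, 0.0, -0.6]
opening: 0.0496
```

```bash
python3 st.py .4895 -.373 .007
```

```text
3.2 [ 0.4906 -0.3711  0.0084] jaw yaw 7.6 app [ 0.003 -0.011 -1.   ] open 0.0496 F [ 0.6  0.  -0.6] q7 [ 0.75  0.81 -0.3   1.75  0.39  0.63  0.35]
units [-0.06 -0.1  -0.07]
```

Call:
move_arm(
  rows=[
    [[0,-0.08,0,0.1,0.03,0,50],[0,0,0,0,0,0,35],[0,0,0,0,0,0,24],[0,0,0,0,0,0,20],[0,0,0,0,0,0,20],[0,0,0,0,0,0,20]],
  ],
)

```text
time_s: 3.7
position: [0.4909, -0.3723, 0.0084]
ee_rot: [-0.705, -0.047, 0.047, 0.706]
wrist_force: [0.5, 1.3, 1.0]
opening: 0.0299
```

```bash
python3 st.py .4895 -.373 .007
python3 - <<'E'
from h import *
c=ctrl.get_calibration('wrist'); p,d=ctrl.grab_frame('wrist'); cv2.imwrite('pics/w2.png',p[:,:,::-1])
E
```

```text
3.7 [ 0.4909 -0.3723  0.0084] jaw yaw 7.64 app [-0.001  0.002 -1.   ] open 0.0299 F [0.5 1.3 1. ] q7 [ 0.77  0.82 -0.32  1.74  0.39  0.64  0.37]
units [-0.07 -0.04 -0.07]
```

View pics/w2.png

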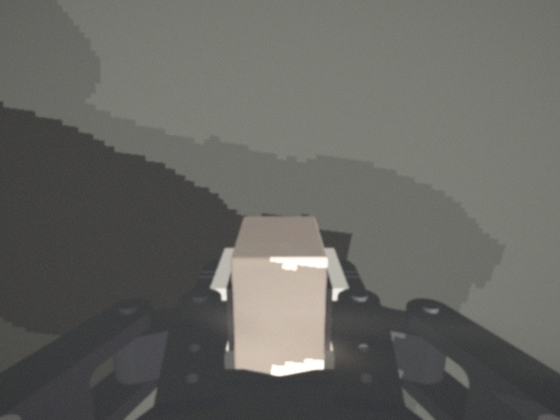

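Call:
move_arm(
  rows=[
    [[0,0,0.3,0,0,0,20],[0,0,0.8,0,0,0,20],[0.2,0.4,1,0,0,0,20],[0.6,0.8,0.9,0,0,-0.3,20],[0.6,1,0.6,0,0,-0.4,20],[0.6,1,0.2,0,0,-0.4,20],[0.6,1,0,0,0,-0.4,20],[0.6,1,0,0,0,-0.4,20]],
  ],
)

```text
time_s: 4.42
position: [0.5514, -0.2711, 0.0894]
ee_rot: [-0.706, 0.031, -0.028, 0.707]
wrist_force: [0.6, 0.1, -1.6]
opening: 0.0293
```

```bash
python3 st.py .616 -.1693 .08
```

```text
4.42 [ 0.5514 -0.2711  0.0894] jaw yaw -4.77 app [-0.004  0.001 -1.   ] open 0.0293 F [ 0.6  0.1 -1.6] q7 [ 0.56  0.69 -0.3   1.72  0.27  0.77  0.05]
units [ 3.23  5.09 -0.47]
```

Call:
move_arm(
  rows=[
    [[0.6,1,0,0,0,-0.3,20],[0.6,1,0,0,0,-0.3,20],[0.6,1,0,0,0,-0.1,20],[0.6,1,0,0,0,0,20],[0.5,0.6,-0.2,0,0,0,20],[0.2,0.2,-0.2,0,0,0,20],[0,0,0,0,0,0,20],[0,0,0,0,0,0,20]],
  ],
)

```text
time_s: 5.08
position: [0.6179, -0.1656, 0.0844]
ee_rot: [-0.704, 0.056, -0.056, 0.705]
wrist_force: [0.3, -0.2, -2.5]
opening: 0.0293
```

```bash
python3 st.py .616 -.1693 .014;python3 - <<'E'
from h import *
c=ctrl.get_calibration('wrist'); p,d=ctrl.grab_frame('wrist'); cv2.imwrite('pics/w3.png',p[:,:,::-1])
E
```

```text
5.08 [ 0.6179 -0.1656  0.0844] jaw yaw -9.09 app [-0.001  0.002 -1.   ] open 0.0293 F [ 0.3 -0.2 -2.5] q7 [ 0.35  0.73 -0.27  1.66  0.25  0.79 -0.2 ]
units [-0.09 -0.19 -3.52]
```

View pics/w3.png

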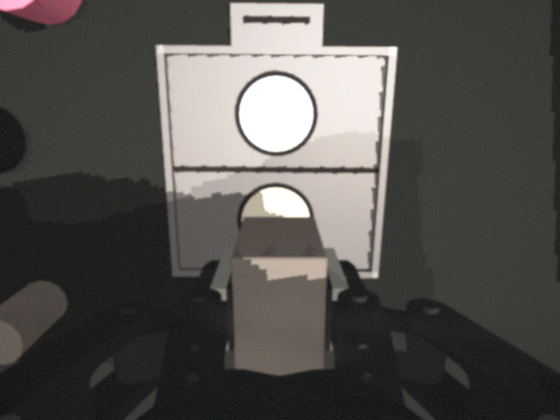

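Run:
```python
from h import *
c=ctrl.get_calibration('wrist')
print(pix(276.5,113,.004,c), pix(276,20,.004,c),pix(276,169,.004,c))
```

```text
[ 0.62523444 -0.10581552  0.004     ] [ 0.63281796 -0.05763194  0.004     ] [ 0.61971907 -0.13778927  0.004     ]
```

Call:
move_arm(
  rows=[
    [[-0.1,-0.15,-0.3,0,0,0,20],[0,0,-0.6,0,0,0,20],[0,0,-0.6,0,0,0,20],[0,0,-0.6,0,0,0,20],[0,0,-0.4,0,0,0,20],[0,0,0,0,0,0,20]],
  ],
)

```text
time_s: 5.63
position: [0.6122, -0.1748, 0.0287]
ee_rot: [0.705, -0.06, 0.057, -0.705]
wrist_force: [-0.3, 0.9, -2.0]
opening: 0.0298
```

```bash
python3 st.py .6155 -.169 .0135
```

```text
5.63 [ 0.6122 -0.1748  0.0287] jaw yaw -9.47 app [-0.003 -0.    -1.   ] open 0.0298 F [-0.3  0.9 -2. ] q7 [ 0.35  0.81 -0.25  1.68  0.28  0.69 -0.21]
units [ 0.16  0.29 -0.76]
```

Call:
move_arm(
  rows=[
    [[0.2,0.3,-0.2,0,0,0,20],[0.02,0.04,-0.25,0,0,0,20],[0.02,0.04,-0.2,0,0,0,20],[0,0,-0.05,0,0,0,20]],
  ],
)

```text
time_s: 5.97
position: [0.6176, -0.1659, 0.0126]
ee_rot: [-0.705, 0.06, -0.057, 0.705]
wrist_force: [-0.7, 0.2, -1.5]
opening: 0.0297
```

```bash
python3 st.py .6155 -.169 .0128
```

```text
5.97 [ 0.6176 -0.1659  0.0126] jaw yaw -9.46 app [-0.004  0.001 -1.   ] open 0.0297 F [-0.7  0.2 -1.5] q7 [ 0.33  0.83 -0.24  1.67  0.29  0.67 -0.23]
units [-0.1  -0.15  0.01]
```

Call:
move_arm(
  rows=[
    [[-0.1,-0.15,0,0,0,0,20],[0,0,-0.03,0,0,0,20],[0,0,0,0,0,0,20]],
  ],
)

```text
time_s: 6.22
position: [0.6157, -0.169, 0.0129]
ee_rot: [0.705, -0.059, 0.057, -0.705]
wrist_force: [-0.6, -0.1, -1.6]
opening: 0.0298
```

```bash
python3 st.py .6155 -.169 .0125
```

```text
6.22 [ 0.6157 -0.169   0.0129] jaw yaw -9.41 app [-0.003  0.    -1.   ] open 0.0298 F [-0.6 -0.1 -1.6] q7 [ 0.33  0.83 -0.24  1.68  0.29  0.67 -0.22]
units [-0.01  0.   -0.02]
```

Call:
move_arm(
  rows=[
    [[0,0,-0.06,0,0,0,20],[0,0,-0.04,0,0,0,20],[0,0,0,0,0,0,20]],
  ],
)

```text
time_s: 6.47
position: [0.6159, -0.1695, 0.0129]
ee_rot: [0.705, -0.059, 0.058, -0.704]
wrist_force: [0.1, -0.1, -1.3]
opening: 0.0293
```

Call:
move_arm(
  rows=[
    [[0,0,0,0,0,0,34],[0,0,0,0,0,0,42],[0,0,0,0,0,0,50],[0,0,0,0,0,0,54],[0,0,0.6,0,0,0,54],[0,0,1,0,0,0,54],[0,0,1,0,0,0,54],[0,0,1,0,0,0,54]],
  ],
)

```text
time_s: 7.13
position: [0.6137, -0.1696, 0.0857]
ee_rot: [-0.705, 0.061, -0.056, 0.705]
wrist_force: [-0.5, 0.1, -0.6]
opening: 0.0536
```

```bash
python3 st.py .4545 -.201 .10
```

```text
7.13 [ 0.6137 -0.1696  0.0857] jaw yaw -9.45 app [-0.007  0.001 -1.   ] open 0.0536 F [-0.5  0.1 -0.6] q7 [ 0.35  0.73 -0.27  1.66  0.25  0.8  -0.2 ]
units [-7.96 -1.57  0.71]
```

Call:
move_arm(
  rows=[
    [[-0.6,-0.1,0.4,0,0,0,54],[-1,-0.2,0.3,0,0,0,54],[-1,-0.2,0,0,0,0,54],[-1,-0.2,0,0,0,0,54],[-1,-0.2,0,0,0,0,54],[-1,-0.2,0,0,0,0,54],[-1,-0.2,0,0,0,0,54],[-1,-0.2,0,0,0,0,54]],
  ],
)

```text
time_s: 7.8
position: [0.4622, -0.1993, 0.1128]
ee_rot: [0.706, -0.054, 0.06, -0.704]
wrist_force: [0.5, 0.1, -0.1]
opening: 0.0536
```

Call:
move_arm(
  rows=[
    [[-0.4,-0.1,-0.3,0,0,0,54],[0,0,0,0,0,0,54],[0,0,0,0,0,0,54]],
  ],
)

```text
time_s: 8.05
position: [0.4515, -0.203, 0.1085]
ee_rot: [0.706, -0.055, 0.061, -0.703]
wrist_force: [0.8, -0.7, 0.4]
opening: 0.0542
```

```bash
cat > look.py <<'E'
import sys
from h import *
s=ctrl.state()
c=ctrl.get_calibration('wrist'); p,d=ctrl.grab_frame('wrist'); cv2.imwrite(sys.argv[1],p[:,:,::-1])
x,y,zt=map(float,sys.argv[2:5])
W=cloud(d,c);z=W[...,2]
t=(abs(z-zt)<.006)&(np.hypot(W[...,0]-x,W[...,1]-y)<.035)
q=W[t]; print('top ctr',q.mean(0).round(4),(q.min(0)/2+q.max(0)/2).round(4),'ext',np.ptp(q,axis=0).round(4), t.sum())
E
python3 st.py .4545 -.201 .10; python3 look.py pics/w4.png .4545 -.201 .046
python3 - <<'E'
from h import *
p,d=ctrl.grab_frame('top'); cv2.imwrite('pics/t4.png',cv2.resize(p[100:280,255:455,::-1],None,fx=3,fy=3))
E
```

```text
8.05 [ 0.4515 -0.203   0.1085] jaw yaw -9.42 app [ 0.008 -0.005 -1.   ] open 0.0542 F [ 0.8 -0.7  0.4] q7 [ 0.53  0.51 -0.29  2.04  0.25  0.62 -0.1 ]
units [ 0.15  0.1  -0.43]
top ctr [ 0.4523 -0.2004  0.0448] [ 0.4522 -0.2011  0.0438] ext [0.0293 0.0301 0.0075] 2049
```

View pics/w4.png

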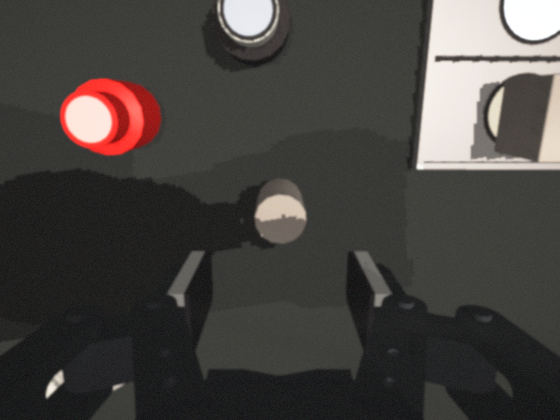

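View pics/t4.png

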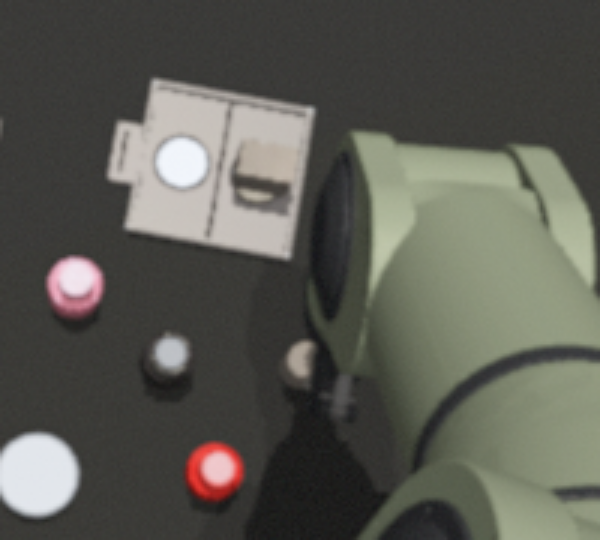

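Call:
move_arm(
  rows=[
    [[0.1,0.1,-0.3,0.05,0.08,0,54],[0.02,0.03,-0.7,0,0,0,54],[0.02,0.03,-0.7,0,0,0,54],[0.02,0.03,-0.7,0,0,0,54],[0.02,0.03,-0.7,0,0,0,54],[0.02,0.03,-0.3,0,0,0,54],[0,0,0,0,0,0,54]],
  ],
)

```text
time_s: 8.73
position: [0.4634, -0.1942, 0.0354]
ee_rot: [-0.704, 0.056, -0.056, 0.706]
wrist_force: [-0.5, 0.6, 0.2]
opening: 0.0541
```

```bash
python3 st.py .4535 -.201 .008
```

```text
8.73 [ 0.4634 -0.1942  0.0354] jaw yaw -9.1 app [ 0.001  0.003 -1.   ] open 0.0541 F [-0.5  0.6  0.2] q7 [ 0.46  0.65 -0.24  2.04  0.31  0.48 -0.17]
units [-0.49 -0.34 -1.37]
```

Call:
move_arm(
  rows=[
    [[-0.4,-0.3,0,0,0,0,54],[-0.05,-0.05,-0.4,0,0,0,54],[0,0,-0.4,0,0,0,54],[0,0,-0.3,0,0,0,54],[0,0,0,0,0,0,54]],
  ],
)

```text
time_s: 9.15
position: [0.4548, -0.2021, 0.0125]
ee_rot: [-0.704, 0.055, -0.057, 0.706]
wrist_force: [0.0, -0.6, 0.4]
opening: 0.054
```

```bash
python3 st.py .4535 -.201 .008
```

```text
9.15 [ 0.4548 -0.2021  0.0125] jaw yaw -9.09 app [ 0.003  0.003 -1.   ] open 0.054 F [ 0.  -0.6  0.4] q7 [ 0.46  0.69 -0.22  2.06  0.33  0.42 -0.17]
units [-0.06  0.06 -0.22]
```

Call:
move_arm(
  rows=[
    [[-0.05,0.05,-0.2,0,0,0,50],[0,0,0,0,0,0,40],[0,0,0,0,0,0,30],[0,0,0,0,0,0,22],[0,0,0,0,0,0,20],[0,0,0,0,0,0,20]],
  ],
)

```text
time_s: 9.65
position: [0.4541, -0.201, 0.0085]
ee_rot: [-0.704, 0.055, -0.057, 0.706]
wrist_force: [-0.4, 0.6, -1.2]
opening: 0.0291
```

```bash
python3 st.py .607 .1546 .1; python3 look.py pics/w5.png .4535 -.201 .046
```

```text
9.65 [ 0.4541 -0.201   0.0085] jaw yaw -9.09 app [ 0.003  0.003 -1.   ] open 0.0291 F [-0.4  0.6 -1.2] q7 [ 0.46  0.7  -0.21  2.07  0.34  0.41 -0.17]
units [ 7.65 17.78  4.57]
top ctr [ 0.4536 -0.1986  0.0454] [ 0.4547 -0.1997  0.046 ] ext [0.0674 0.033  0.012 ] 8710
```

View pics/w5.png

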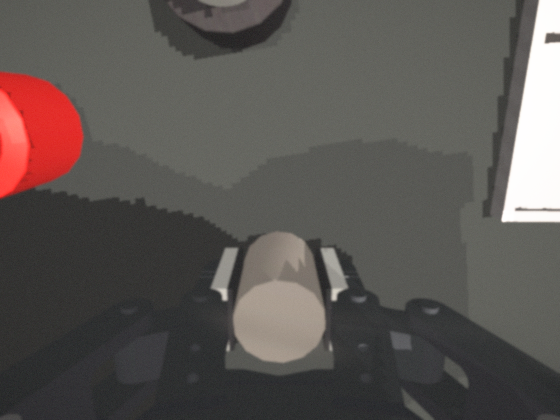

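Call:
move_arm(
  rows=[
    [[0,0,0.3,0,0,0,20],[0,0,0.8,0,0,0,20],[0,0,1,0,0,0,20],[0,0,1,0,0,0,20],[0.2,0.4,1,0,0,0,20],[0.4,0.8,0.6,0,0,0,20],[0.43,1,0.3,0,0,0,20],[0.43,1,0.1,0,0,0,20]],
  ],
)

```text
time_s: 10.37
position: [0.4809, -0.1387, 0.1177]
ee_rot: [-0.704, 0.058, -0.059, 0.705]
wrist_force: [0.9, -0.1, -1.0]
opening: 0.0289
```

Call:
move_arm(
  rows=[
    [[0.43,1,0,0,0,0,20],[0.43,1,0,0,0,0,20],[0.43,1,0,0,0,0,20],[0.43,1,0,0,0,0,20],[0.43,1,0,0,0,0,20],[0.43,1,0,0,0,0,20],[0.43,1,0,0,0,0,20],[0.43,1,0,0,0,0,20]],
  ],
)

```text
time_s: 11.03
position: [0.5524, 0.0289, 0.1239]
ee_rot: [-0.704, 0.057, -0.061, 0.705]
wrist_force: [0.1, -1.0, -0.6]
opening: 0.0293
```

```bash
python3 st.py .607 .1546 .1
```

```text
11.03 [0.5524 0.0289 0.1239] jaw yaw -9.56 app [ 0.006  0.001 -1.   ] open 0.0293 F [ 0.1 -1.  -0.6] q7 [ 0.06  0.56 -0.3   1.88  0.24  0.73 -0.54]
units [ 2.73  6.29 -1.2 ]
```

Call:
move_arm(
  rows=[
    [[0.43,1,-0.1,0,0,0,20],[0.43,1,-0.1,0,0,0,20],[0.43,1,-0.1,0,0,0,20],[0.43,1,-0.2,0,0,0,20],[0.4,1,-0.3,0,0.05,0,20],[0.3,0.7,-0.3,0,0,0.1,20],[0,0.1,0,0,0,0.1,20],[0,0,0,0,0,0,20]],
  ],
)

```text
time_s: 11.7
position: [0.6027, 0.1562, 0.1047]
ee_rot: [-0.704, 0.048, -0.05, 0.707]
wrist_force: [-0.5, 0.5, -0.9]
opening: 0.0291
```

```bash
python3 st.py .607 .1546 .0135; python3 look.py pics/w6.png .607 .1546 .04
```

```text
11.7 [0.6027 0.1562 0.1047] jaw yaw -7.95 app [ 0.002  0.003 -1.   ] open 0.0291 F [-0.5  0.5 -0.9] q7 [-0.15  0.68 -0.3   1.7   0.26  0.8  -0.7 ]
units [ 0.21 -0.08 -4.56]look.py:8: RuntimeWarning: Mean of empty slice.
  q=W[t]; print('top ctr',q.mean(0).round(4),(q.min(0)/2+q.max(0)/2).round(4),'ext',np.ptp(q,axis=0).round(4), t.sum())
  ret = um.true_divide(
Traceback (most recent call last):
  File "look.py", line 8, in <module>
    q=W[t]; print('top ctr',q.mean(0).round(4),(q.min(0)/2+q.max(0)/2).round(4),'ext',np.ptp(q,axis=0).round(4), t.sum())
                                                ~~~~~^^^
ValueError: zero-size array to reduction operation minimum which has no identity
```

View pics/w6.png

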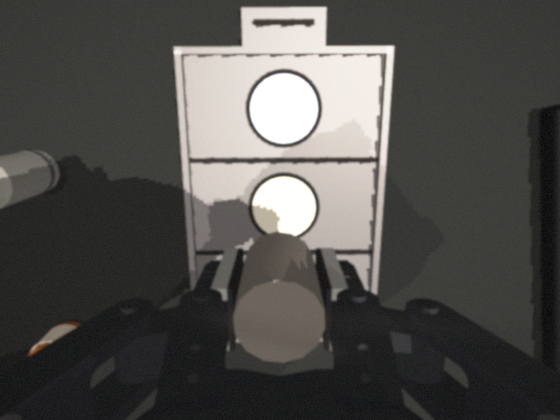

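Run:
```python
from h import *
c=ctrl.get_calibration('wrist')
print(pix(284,108,.004,c), pix(284,207,.004,c))
print(ctrl.state()['position'], proj([.607,.1546,.004],c))
```

```text
[0.61424074 0.21802842 0.004     ] [0.60548594 0.15450861 0.004     ]
[0.60267718 0.15591027 0.10474204] (np.float64(286.2265299074489), np.float64(206.5626005648502))
```

Call:
move_arm(
  rows=[
    [[0.15,-0.05,-0.3,0,0,0,20],[0,0,-0.7,0,0,0,20],[0,0,-0.7,0,0,0,20],[0,0,-0.7,0,0,0,20],[0,0,-0.5,0,0,0,20],[0,0,0,0,0,0,20]],
  ],
)

```text
time_s: 12.25
position: [0.6069, 0.1471, 0.0452]
ee_rot: [-0.705, 0.05, -0.054, 0.706]
wrist_force: [-0.9, -0.0, -0.6]
opening: 0.0292
```

```bash
python3 st.py .6062 .1545 .0128
```

```text
12.25 [0.6069 0.1471 0.0452] jaw yaw -8.41 app [ 0.005  0.001 -1.   ] open 0.0292 F [-0.9 -0.  -0.6] q7 [-0.15  0.76 -0.27  1.72  0.29  0.69 -0.72]
units [-0.03  0.37 -1.62]
```

Call:
move_arm(
  rows=[
    [[0,0.35,-0.3,0,0.04,0,20],[-0.02,0.06,-0.5,0,0,0,20],[0,0.05,-0.4,0,0,0,20],[0,0,-0.2,0,0,0,20],[0,0,0,0,0,0,20]],
  ],
)

```text
time_s: 12.67
position: [0.6072, 0.156, 0.0156]
ee_rot: [-0.705, 0.052, -0.053, 0.705]
wrist_force: [-0.3, 0.1, -0.5]
opening: 0.0292
```

```bash
python3 st.py .6062 .1545 .0128
```

```text
12.67 [0.6072 0.156  0.0156] jaw yaw -8.51 app [ 0.002  0.001 -1.   ] open 0.0292 F [-0.3  0.1 -0.5] q7 [-0.18  0.81 -0.25  1.71  0.3   0.65 -0.75]
units [-0.05 -0.08 -0.14]
```

Call:
move_arm(
  rows=[
    [[-0.05,-0.06,-0.08,0,0,0,20],[0,0,-0.06,0,0,0,20],[0,0,-0.05,0,0,0,20],[0,0,0,0,0,0,20]],
  ],
)

```text
time_s: 13.0
position: [0.6065, 0.155, 0.0124]
ee_rot: [-0.705, 0.051, -0.053, 0.705]
wrist_force: [-0.5, 0.1, -1.3]
opening: 0.0295
```

```bash
python3 st.py .6062 .1545 .0125
```

```text
13.0 [0.6065 0.155  0.0124] jaw yaw -8.5 app [ 0.003  0.001 -1.   ] open 0.0295 F [-0.5  0.1 -1.3] q7 [-0.18  0.82 -0.25  1.72  0.31  0.64 -0.75]
units [-0.01 -0.03  0.  ]
```

Call:
move_arm(
  rows=[
    [[0,0,0,0,0,0,34],[0,0,0,0,0,0,42],[0,0,0,0,0,0,50],[0,0,0,0,0,0,54],[0,0,0.6,0,0,0,54],[0,0,1,0,0,0,54],[0,0,1,0,0,0,54],[0,0,1,0,0,0,54]],
  ],
)

```text
time_s: 13.67
position: [0.6045, 0.1544, 0.0859]
ee_rot: [0.705, -0.053, 0.051, -0.705]
wrist_force: [-0.3, -0.3, -0.1]
opening: 0.0544
```

Call:
move_arm(
  rows=[
    [[0,0,0.8,0,0,0,54],[-0.5,0.2,0.8,0,0,0,54],[-1,0.3,0.3,0,0,0,54],[-1,0.3,0,0,0,0,54],[-1,0.3,0,0,0,0,54],[-1,0.3,0,0,0,0,54],[-1,0.3,0,0,0,0,54],[-1,0.3,0,0,0,0,54]],
  ],
)

```text
time_s: 14.33
position: [0.4753, 0.1941, 0.1385]
ee_rot: [-0.704, 0.05, -0.058, 0.706]
wrist_force: [-0.0, 0.9, 0.6]
opening: 0.0539
```

```bash
python3 st.py .449 .2005 .12
```

```text
14.33 [0.4753 0.1941 0.1385] jaw yaw -8.78 app [ 0.012  0.003 -1.   ] open 0.0539 F [-0.   0.9  0.6] q7 [-0.26  0.48 -0.32  1.97  0.24  0.71 -0.88]
units [-1.32  0.32 -0.93]
```

Call:
move_arm(
  rows=[
    [[-0.8,0.2,-0.2,0,0.06,0,54],[-0.3,0.1,-0.2,0,0.06,0,54],[0,0,0,0,0,0,54],[0,0,0,0,0,0,54]],
  ],
)

```text
time_s: 14.67
position: [0.4501, 0.2018, 0.1337]
ee_rot: [-0.704, 0.052, -0.053, 0.706]
wrist_force: [-0.1, 0.1, -0.0]
opening: 0.0538
```

```bash
python3 st.py .449 .2005 .12; python3 look.py pics/w7.png .449 .2005 .063
```

```text
14.67 [0.4501 0.2018 0.1337] jaw yaw -8.56 app [ 0.002  0.004 -1.   ] open 0.0538 F [-0.1  0.1 -0. ] q7 [-0.29  0.47 -0.33  2.02  0.23  0.68 -0.91]
units [-0.05 -0.06 -0.69]
top ctr [0.4473 0.2025 0.0624] [0.4474 0.2019 0.061 ] ext [0.0157 0.0153 0.0079] 576
```

View pics/w7.png

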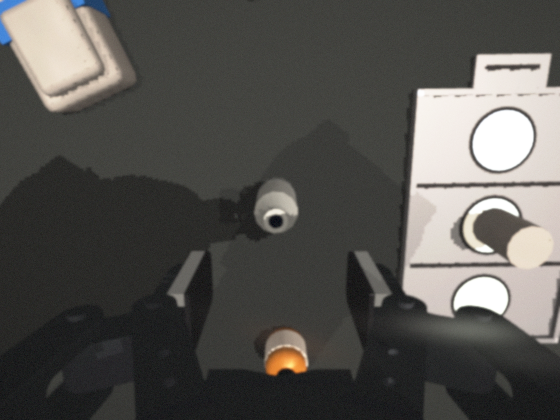

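Call:
move_arm(
  rows=[
    [[-0.08,-0.05,-0.3,0,0,0,54],[0,0,-0.7,0,0,0,54],[0,0,-0.7,0,0,0,54],[0,0,-0.7,0,0,0,54],[0,0,-0.5,0,0,0,54],[0,0,0,0,0,0,54]],
  ],
)

```text
time_s: 15.22
position: [0.4531, 0.1987, 0.0726]
ee_rot: [-0.703, 0.053, -0.057, 0.707]
wrist_force: [-0.8, -1.0, 0.4]
opening: 0.0545
```

```bash
python3 st.py .4485 .2012 .010
```

```text
15.22 [0.4531 0.1987 0.0726] jaw yaw -8.88 app [ 0.005  0.005 -1.   ] open 0.0545 F [-0.8 -1.   0.4] q7 [-0.32  0.57 -0.28  2.06  0.29  0.54 -0.97]
units [-0.23  0.12 -3.13]
```

Call:
move_arm(
  rows=[
    [[-0.25,0.1,-0.3,-0.05,0.04,0,54],[-0.05,0.03,-0.6,0,0,0,54],[-0.05,0.03,-0.7,0,0,0,54],[-0.05,0.03,-0.7,0,0,0,54],[-0.05,0,-0.5,0,0,0,54],[0,0,-0.1,0,0,0,54],[0,0,0,0,0,0,54]],
  ],
)

```text
time_s: 15.8
position: [0.4443, 0.2034, 0.0127]
ee_rot: [0.705, -0.054, 0.056, -0.705]
wrist_force: [-0.7, 1.3, -0.3]
opening: 0.0542
```

```bash
python3 st.py .4485 .2012 .010
```

```text
15.8 [0.4443 0.2034 0.0127] jaw yaw -8.97 app [ 0.002 -0.001 -1.   ] open 0.0542 F [-0.7  1.3 -0.3] q7 [-0.39  0.68 -0.22  2.08  0.35  0.41 -1.04]
units [ 0.21 -0.11 -0.13]
```

Call:
move_arm(
  rows=[
    [[0.2,-0.1,-0.12,0,0,0,54],[0,0,0,0,0,0,45],[0,0,0,0,0,0,36],[0,0,0,0,0,0,28],[0,0,0,0,0,0,20],[0,0,0,0,0,0,18],[0,0,0,0,0,0,18]],
  ],
)

```text
time_s: 16.38
position: [0.4502, 0.2014, 0.0126]
ee_rot: [-0.705, 0.054, -0.057, 0.705]
wrist_force: [0.5, -0.2, -1.6]
opening: 0.0267
```

```bash
python3 st.py .626 -.106 .12; python3 look.py pics/w8.png .4485 .2012 .063
```

```text
16.38 [0.4502 0.2014 0.0126] jaw yaw -9.02 app [ 0.005  0.    -1.   ] open 0.0267 F [ 0.5 -0.2 -1.6] q7 [-0.38  0.68 -0.22  2.08  0.35  0.41 -1.03]
units [  8.79 -15.37   5.37]
top ctr [0.4481 0.2073 0.0635] [0.4485 0.2046 0.063 ] ext [0.0699 0.0304 0.012 ] 7552
```

View pics/w8.png

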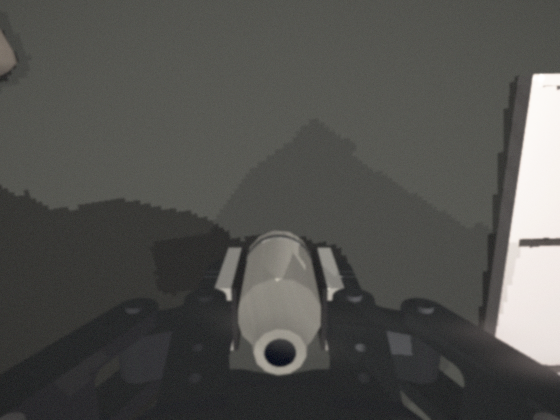

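Call:
move_arm(
  rows=[
    [[0,0,0.3,0,0.05,0,18],[0,0,0.8,0,0,0,18],[0,0,1,0,0,0,18],[0,0,1,0,0,0,18],[0.2,-0.3,1,0,0,0,18],[0.4,-0.7,0.6,0,0,0,18],[0.57,-1,0.3,0,0,0,18],[0.57,-1,0.1,0,0,0,18]],
  ],
)

```text
time_s: 17.1
position: [0.4822, 0.1437, 0.1218]
ee_rot: [-0.705, 0.054, -0.05, 0.705]
wrist_force: [0.4, 0.6, -1.9]
opening: 0.0265
```

Call:
move_arm(
  rows=[
    [[0.57,-1,0,0,0,0,18],[0.57,-1,0,0,0,0,18],[0.57,-1,0,0,0,0,18],[0.57,-1,0,0,0,0,18],[0.57,-1,0,0,0,0,18],[0.57,-1,0,0,0,0,18],[0.57,-1,0,0,0,0,18],[0.57,-1,0,0,0,0,18]],
  ],
)

```text
time_s: 17.77
position: [0.5766, -0.0247, 0.1278]
ee_rot: [-0.704, 0.053, -0.05, 0.706]
wrist_force: [0.3, 0.2, -1.0]
opening: 0.0266
```

```bash
python3 st.py .6258 -.106 .1
```

```text
17.77 [ 0.5766 -0.0247  0.1278] jaw yaw -8.36 app [-0.004  0.003 -1.   ] open 0.0266 F [ 0.3  0.2 -1. ] q7 [ 0.16  0.59 -0.31  1.8   0.24  0.79 -0.42]
units [ 2.46 -4.06 -1.39]
```

Call:
move_arm(
  rows=[
    [[0.57,-1,-0.2,0,0,0,18],[0.57,-1,-0.2,0,0,0,18],[0.57,-1,-0.2,0,0,0,18],[0.5,-0.7,-0.2,0,0,0,18],[0.1,-0.2,-0.1,0,0,0,18],[0,0,0,0,0,0,18]],
  ],
)

```text
time_s: 18.27
position: [0.6249, -0.1128, 0.1116]
ee_rot: [-0.704, 0.055, -0.052, 0.706]
wrist_force: [-0.5, -0.4, -1.1]
opening: 0.027
```

```bash
python3 st.py .6258 -.106 .017
```

```text
18.27 [ 0.6249 -0.1128  0.1116] jaw yaw -8.68 app [-0.005  0.003 -1.   ] open 0.027 F [-0.5 -0.4 -1.1] q7 [ 0.28  0.69 -0.3   1.65  0.25  0.84 -0.27]
units [ 0.04  0.34 -4.73]
```

Call:
move_arm(
  rows=[
    [[0.05,0.3,-0.2,-0.03,-0.05,0,18],[0,0.05,-0.6,0,0,0,18],[0,0.05,-0.7,0,0,0,18],[0,0.05,-0.7,0,0,0,18],[0,0.05,-0.5,0,0,0,18],[0,0,0,0,0,0,18]],
  ],
)

```text
time_s: 18.77
position: [0.624, -0.0953, 0.0547]
ee_rot: [-0.704, 0.051, -0.052, 0.706]
wrist_force: [-0.6, -0.1, -1.7]
opening: 0.0265
```

```bash
python3 st.py .6258 -.106 .017
```

```text
18.77 [ 0.624  -0.0953  0.0547] jaw yaw -8.35 app [ 0.001  0.003 -1.   ] open 0.0265 F [-0.6 -0.1 -1.7] q7 [ 0.24  0.76 -0.28  1.69  0.28  0.73 -0.32]
units [ 0.09 -0.53 -1.89]
```

Call:
move_arm(
  rows=[
    [[0.08,-0.5,-0.3,0,0,0,18],[0,0,-0.5,0,0,0,18],[0,0,-0.5,0,0,0,18],[0,0,-0.3,0,0,0,18],[0,0,0,0,0,0,18]],
  ],
)

```text
time_s: 19.18
position: [0.6258, -0.1051, 0.02]
ee_rot: [-0.704, 0.05, -0.051, 0.706]
wrist_force: [-0.1, -0.1, -1.9]
opening: 0.0268
```

```bash
python3 st.py .6258 -.106 .0168
```

```text
19.18 [ 0.6258 -0.1051  0.02  ] jaw yaw -8.26 app [ 0.002  0.003 -1.   ] open 0.0268 F [-0.1 -0.1 -1.9] q7 [ 0.25  0.82 -0.26  1.69  0.3   0.67 -0.32]
units [ 0.   -0.05 -0.16]
```

Call:
move_arm(
  rows=[
    [[0,-0.03,-0.08,0,0,0,18],[0,0,-0.06,0,0,0,18],[0,0,-0.06,0,0,0,18],[0,0,0,0,0,0,18]],
  ],
)

```text
time_s: 19.52
position: [0.6261, -0.1057, 0.0162]
ee_rot: [-0.704, 0.05, -0.052, 0.706]
wrist_force: [0.1, 0.5, -1.2]
opening: 0.0268
```

```bash
python3 st.py .6258 -.106 .0166
```

```text
19.52 [ 0.6261 -0.1057  0.0162] jaw yaw -8.27 app [ 0.002  0.003 -1.   ] open 0.0268 F [ 0.1  0.5 -1.2] q7 [ 0.25  0.82 -0.26  1.69  0.3   0.67 -0.32]
units [-0.02 -0.01  0.02]
```

Release, then on to the eyepiece (0.456, −0.093).

Call:
move_arm(
  rows=[
    [[0,0,0,0,0,0,32],[0,0,0,0,0,0,42],[0,0,0,0,0,0,50],[0,0,0,0,0,0,54],[0,0,0.6,0,0,0,54],[0,0,1,0,0,0,54],[0,0,1,0,0,0,54],[0,0,1,0,0,0,60]],
  ],
)

```text
time_s: 20.18
position: [0.6245, -0.1052, 0.09]
ee_rot: [-0.704, 0.052, -0.05, 0.706]
wrist_force: [-0.2, -0.3, -0.8]
opening: 0.0602
```

Call:
move_arm(
  rows=[
    [[0,0,0.9,0,0,0,62],[-0.5,0,0.8,0,0,0,62],[-1,0.08,0.3,0,0,0,62],[-1,0.08,0,0,0,0,62],[-1,0.08,0,0,0,0,62],[-1,0.08,0,0,0,0,62],[-1,0.08,0,0,0,0,62],[-1,0.08,0,0,0,0,62]],
  ],
)

```text
time_s: 20.85
position: [0.4951, -0.0951, 0.1448]
ee_rot: [-0.704, 0.046, -0.055, 0.706]
wrist_force: [0.2, 0.8, -0.4]
opening: 0.0617
```

```bash
python3 st.py .456 -.0927 .11
```

```text
20.85 [ 0.4951 -0.0951  0.1448] jaw yaw -8.22 app [ 0.013  0.001 -1.   ] open 0.0617 F [ 0.2  0.8 -0.4] q7 [ 0.33  0.46 -0.34  1.99  0.23  0.71 -0.29]
units [-1.95  0.12 -1.74]
```

Call:
move_arm(
  rows=[
    [[-0.9,0.05,-0.4,0,0.06,0,62],[-0.7,0.05,-0.4,0,0.06,0,62],[-0.1,0,-0.2,0,0,0,62],[0,0,0,0,0,0,62]],
  ],
)

```text
time_s: 21.18
position: [0.4571, -0.0935, 0.1284]
ee_rot: [0.706, -0.049, 0.052, -0.705]
wrist_force: [0.9, 0.0, 0.3]
opening: 0.0624
```

```bash
python3 st.py .456 -.0927 .11; python3 look.py pics/w9.png .456 -.0927 .054
```

```text
21.18 [ 0.4571 -0.0935  0.1284] jaw yaw -8.23 app [ 0.004 -0.001 -1.   ] open 0.0624 F [0.9 0.  0.3] q7 [ 0.33  0.44 -0.33  2.09  0.24  0.64 -0.3 ]
units [-0.05  0.04 -0.92]
top ctr [ 0.4545 -0.0921  0.053 ] [ 0.4544 -0.0928  0.0517] ext [0.0283 0.0286 0.0074] 1738
```

View pics/w9.png

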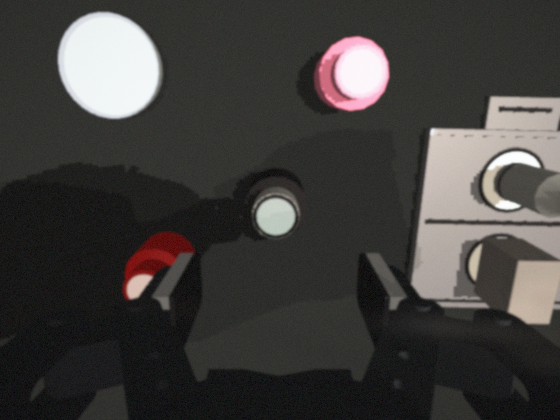

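Call:
move_arm(
  rows=[
    [[-0.08,0.04,-0.3,0,0.04,0,62],[0,0,-0.7,0,0,0,62],[0,0,-0.7,0,0,0,62],[0,0,-0.7,0,0,0,62],[0,0,-0.4,0,0,0,62],[0,0,0,0,0,0,62]],
  ],
)

```text
time_s: 21.73
position: [0.4617, -0.0924, 0.0716]
ee_rot: [0.706, -0.049, 0.053, -0.705]
wrist_force: [0.2, 0.2, -0.0]
opening: 0.0622
```

```bash
python3 st.py .4552 -.0927 .007
```

```text
21.73 [ 0.4617 -0.0924  0.0716] jaw yaw -8.22 app [ 0.006 -0.001 -1.   ] open 0.0622 F [ 0.2  0.2 -0. ] q7 [ 0.29  0.55 -0.28  2.12  0.31  0.51 -0.36]
units [-0.33 -0.01 -3.23]
```

Call:
move_arm(
  rows=[
    [[-0.3,0,-0.1,0,0.05,0,62],[-0.06,0,-0.5,0,0,0,62],[-0.06,0,-0.6,0,0,0,62],[-0.06,0,-0.6,0,0,0,62],[0,0,-0.3,0,0,0,62],[0,0,0,0,0,0,62]],
  ],
)

```text
time_s: 22.23
position: [0.453, -0.0925, 0.0283]
ee_rot: [0.706, -0.05, 0.052, -0.705]
wrist_force: [-0.6, 0.0, 0.2]
opening: 0.0619
```

```bash
python3 st.py .4552 -.0927 .007
```

```text
22.23 [ 0.453  -0.0925  0.0283] jaw yaw -8.23 app [ 0.003 -0.002 -1.   ] open 0.0619 F [-0.6  0.   0.2] q7 [ 0.25  0.63 -0.23  2.15  0.35  0.4  -0.41]
units [ 0.11 -0.01 -1.06]
```

Call:
move_arm(
  rows=[
    [[0.05,0,-0.3,0,0,0,62],[0,0,-0.4,0,0,0,62],[0,0,-0.3,0,0,0,62],[0,0,-0.1,0,0,0,62],[0,0,0,0,0,0,62]],
  ],
)

```text
time_s: 22.65
position: [0.4549, -0.0926, 0.005]
ee_rot: [0.706, -0.049, 0.053, -0.705]
wrist_force: [0.2, -0.3, 0.4]
opening: 0.0619
```

```bash
python3 st.py .4552 -.0927 .007
```

```text
22.65 [ 0.4549 -0.0926  0.005 ] jaw yaw -8.25 app [ 0.005 -0.002 -1.   ] open 0.0619 F [ 0.2 -0.3  0.4] q7 [ 0.22  0.68 -0.2   2.15  0.38  0.34 -0.43]
units [ 0.01 -0.    0.1 ]
```

Call:
move_arm(
  rows=[
    [[0,0,0,0,0,0,56],[0,0,0,0,0,0,48],[0,0,0,0,0,0,40],[0,0,0,0,0,0,34],[0,0,0,0,0,0,32],[0,0,0,0,0,0,32],[0,0,0,0,0,0,32]],
  ],
)

```text
time_s: 23.23
position: [0.4553, -0.0928, 0.0059]
ee_rot: [0.706, -0.049, 0.053, -0.705]
wrist_force: [0.1, -0.2, -1.0]
opening: 0.0407
```

```bash
python3 st.py .5975 .091 .1; python3 look.py pics/w10.png .456 -.0927 .054
```

```text
23.23 [ 0.4553 -0.0928  0.0059] jaw yaw -8.26 app [ 0.006 -0.002 -1.   ] open 0.0407 F [ 0.1 -0.2 -1. ] q7 [ 0.22  0.67 -0.2   2.15  0.38  0.34 -0.43]
units [7.11 9.19 4.7 ]
top ctr [ 0.4563 -0.0879  0.0537] [ 0.4581 -0.0886  0.054 ] ext [0.0656 0.0299 0.012 ] 8771
```

View pics/w10.png

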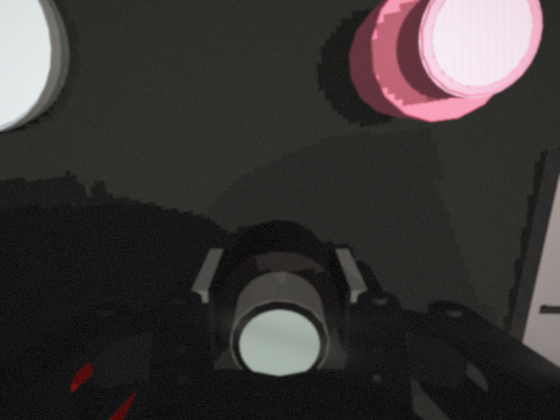

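Call:
move_arm(
  rows=[
    [[0,0,0.3,0,0,0,32],[0,0,0.8,0,0,0,32],[0,0,1,0,0,0,32],[0,0,1,0,0,0,32],[0,0,1,0,0,0,32],[0.4,0.5,0.7,0,0,0,32],[0.7,0.9,0.3,0,0,0,32],[0.7,0.9,0.1,0,0,0,32]],
  ],
)

```text
time_s: 23.95
position: [0.4878, -0.049, 0.1169]
ee_rot: [0.706, -0.052, 0.053, -0.704]
wrist_force: [0.9, -0.2, -1.2]
opening: 0.0406
```

Call:
move_arm(
  rows=[
    [[0.7,0.9,0,0,0,0,32],[0.7,0.9,0,0,0,0,32],[0.7,0.9,0,0,0,0,32],[0.7,0.9,0,0,0,0,32],[0.7,0.9,0,0,0,0,32],[0.7,0.9,0,0,0,0,32],[0.7,0.9,0,0,0,0,32]],
  ],
)

```text
time_s: 24.53
position: [0.5895, 0.0825, 0.1223]
ee_rot: [0.707, -0.052, 0.055, -0.704]
wrist_force: [0.1, 0.6, -1.7]
opening: 0.0403
```

```bash
python3 st.py .5975 .091 .1
```

```text
24.53 [0.5895 0.0825 0.1223] jaw yaw -8.66 app [ 0.004 -0.004 -1.   ] open 0.0403 F [ 0.1  0.6 -1.7] q7 [-0.03  0.62 -0.31  1.76  0.26  0.79 -0.62]
units [ 0.4   0.42 -1.11]
```

Call:
move_arm(
  rows=[
    [[0.3,0.2,-0.5,0.03,0,0,32],[0,0,-0.7,0,0,0,32],[0,0,-0.7,0,0,0,32],[0,0,-0.6,0,0,0,32],[0,0,-0.3,0,0,0,32],[0,0,0,0,0,0,32]],
  ],
)

```text
time_s: 25.03
position: [0.5952, 0.0894, 0.0627]
ee_rot: [-0.705, 0.051, -0.053, 0.706]
wrist_force: [0.2, 0.5, -0.8]
opening: 0.04
```

```bash
python3 st.py .5975 .091 .0105
```

```text
25.03 [0.5952 0.0894 0.0627] jaw yaw -8.45 app [ 0.004  0.001 -1.   ] open 0.04 F [ 0.2  0.5 -0.8] q7 [-0.05  0.71 -0.29  1.78  0.3   0.69 -0.65]
units [ 0.11  0.08 -2.61]
```

Call:
move_arm(
  rows=[
    [[0.1,0.08,-0.4,0,0,0,32],[0,0,-0.6,0,0,0,32],[0,0,-0.6,0,0,0,32],[0,0,-0.5,0,0,0,32],[0,0,-0.15,0,0,0,32],[0,0,0,0,0,0,32]],
  ],
)

```text
time_s: 25.53
position: [0.5969, 0.0894, 0.0132]
ee_rot: [-0.705, 0.052, -0.054, 0.705]
wrist_force: [-0.8, 0.3, -1.3]
opening: 0.0409
```

```bash
python3 st.py .5975 .091 .0102
```

```text
25.53 [0.5969 0.0894 0.0132] jaw yaw -8.56 app [ 0.003  0.    -1.   ] open 0.0409 F [-0.8  0.3 -1.3] q7 [-0.07  0.79 -0.26  1.78  0.33  0.61 -0.67]
units [ 0.03  0.08 -0.15]
```

Call:
move_arm(
  rows=[
    [[0.03,0.06,-0.08,0,0,0,32],[0,0,-0.06,0,0,0,32],[0,0,-0.05,0,0,0,32],[0,0,0,0,0,0,32]],
  ],
)

```text
time_s: 25.87
position: [0.5979, 0.091, 0.0096]
ee_rot: [-0.705, 0.051, -0.054, 0.705]
wrist_force: [-0.4, -0.4, -1.3]
opening: 0.0407
```

```bash
python3 st.py .5975 .091 .010
```

```text
25.87 [0.5979 0.091  0.0096] jaw yaw -8.55 app [ 0.004  0.    -1.   ] open 0.0407 F [-0.4 -0.4 -1.3] q7 [-0.07  0.8  -0.26  1.78  0.33  0.6  -0.68]
units [-0.02  0.    0.02]
```

Call:
move_arm(
  rows=[
    [[0,0,0,0,0,0,46],[0,0,0,0,0,0,54],[0,0,0,0,0,0,60],[0,0,0,0,0,0,62],[0,0,0.5,0,0,0,62],[0,0,1,0,0,0,62],[0,0,1,0,0,0,62],[0,0,1,0,0,0,62]],
  ],
)

```text
time_s: 26.53
position: [0.5962, 0.091, 0.0812]
ee_rot: [0.705, -0.052, 0.052, -0.705]
wrist_force: [0.3, 0.4, 0.5]
opening: 0.0618
```

Call:
move_arm(
  rows=[
    [[0,0,1,0,0,0,62],[-0.3,0.6,0.8,0,0,0,62],[-0.5,1,0.3,0,0,0,62],[-0.5,1,0,0,0,0,62],[-0.5,1,0,0,0,0,62],[-0.5,1,0,0,0,0,62],[-0.5,1,0,0,0,0,62],[-0.5,1,0,0,0,0,62]],
  ],
)

```text
time_s: 27.2
position: [0.532, 0.2224, 0.1378]
ee_rot: [-0.704, 0.051, -0.06, 0.705]
wrist_force: [0.3, 0.3, 1.1]
opening: 0.0621
```

```bash
python3 st.py .4687 .355 .11
```

```text
27.2 [0.532  0.2224 0.1378] jaw yaw -9.06 app [ 0.013  0.    -1.   ] open 0.0621 F [0.3 0.3 1.1] q7 [-0.27  0.57 -0.32  1.81  0.25  0.79 -0.88]
units [-3.16  6.63 -1.39]
```

Call:
move_arm(
  rows=[
    [[-0.48,1,-0.1,0,0,0,62],[-0.48,1,-0.1,0,0,0,62],[-0.48,1,-0.1,0,0,0,62],[-0.48,1,-0.2,0,0.05,0,62],[-0.48,1,-0.2,0,0.05,0,62],[-0.48,1,-0.2,0,0.03,0,62],[-0.2,0.4,-0.1,0,0,0,62],[0,0,0,0,0,0,62]],
  ],
)

```text
time_s: 27.87
position: [0.4644, 0.3614, 0.1246]
ee_rot: [-0.703, 0.053, -0.055, 0.707]
wrist_force: [0.1, -0.4, -1.3]
opening: 0.0617
```

```bash
python3 st.py .4687 .355 .11;  python3 look.py pics/w11.png .4687 .355 .044
```

```text
27.87 [0.4644 0.3614 0.1246] jaw yaw -8.74 app [ 0.003  0.005 -1.   ] open 0.0617 F [ 0.1 -0.4 -1.3] q7 [-0.53  0.61 -0.33  1.78  0.26  0.79 -1.14]
units [ 0.21 -0.32 -0.73]
top ctr [0.4664 0.3582 0.042 ] [0.4662 0.3572 0.0416] ext [0.0316 0.0324 0.0073] 1855
```

View pics/w11.png

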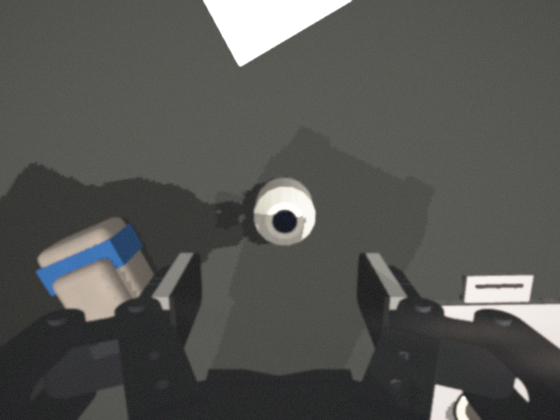

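Call:
move_arm(
  rows=[
    [[0.12,-0.25,-0.3,-0.04,0.02,0,62],[0,0,-0.7,0,0,0,62],[0,0,-0.7,0,0,0,62],[0,0,-0.7,0,0,0,62],[0,0,-0.4,0,0,0,62],[0,0,0,0,0,0,62]],
  ],
)

```text
time_s: 28.42
position: [0.4737, 0.3458, 0.0678]
ee_rot: [0.706, -0.055, 0.059, -0.704]
wrist_force: [0.4, -0.1, 0.6]
opening: 0.062
```

```bash
python3 st.py .467 .3565 .008
```

```text
28.42 [0.4737 0.3458 0.0678] jaw yaw -9.28 app [ 0.005 -0.003 -1.   ] open 0.062 F [ 0.4 -0.1  0.6] q7 [-0.53  0.69 -0.29  1.81  0.3   0.68 -1.16]
units [-0.34  0.53 -2.99]
```

Call:
move_arm(
  rows=[
    [[-0.35,0.5,0,0.02,0.04,0,62],[0,0,-0.4,0,0,0,62],[0,0.03,-0.5,0,0,0,62],[0,0.03,-0.5,0,0,0,62],[0,0,-0.2,0,0,0,62],[0,0,0,0,0,0,62]],
  ],
)

```text
time_s: 28.92
position: [0.468, 0.3563, 0.0342]
ee_rot: [0.705, -0.057, 0.059, -0.705]
wrist_force: [-0.3, -0.1, -0.4]
opening: 0.0619
```

```bash
python3 st.py .467 .3565 .008
```

```text
28.92 [0.468  0.3563 0.0342] jaw yaw -9.42 app [ 0.002 -0.    -1.   ] open 0.0619 F [-0.3 -0.1 -0.4] q7 [-0.56  0.74 -0.27  1.82  0.32  0.62 -1.19]
units [-0.05  0.01 -1.31]
```

Call:
move_arm(
  rows=[
    [[-0.05,0,-0.3,0,0,0,62],[0,0.03,-0.5,0,0,0,62],[0,0.03,-0.4,0,0,0,62],[0,0,-0.1,0,0,0,62],[0,0,0,0,0,0,62]],
  ],
)

```text
time_s: 29.33
position: [0.4668, 0.3575, 0.0051]
ee_rot: [0.705, -0.057, 0.059, -0.705]
wrist_force: [-0.1, 0.7, -0.4]
opening: 0.0618
```

```bash
python3 st.py .467 .3565 .008
```

```text
29.33 [0.4668 0.3575 0.0051] jaw yaw -9.41 app [ 0.002 -0.001 -1.   ] open 0.0618 F [-0.1  0.7 -0.4] q7 [-0.58  0.79 -0.25  1.82  0.34  0.57 -1.21]
units [ 0.01 -0.05  0.14]
```

Call:
move_arm(
  rows=[
    [[0,0,0,0,0,0,56],[0,0,0,0,0,0,48],[0,0,0,0,0,0,40],[0,0,0,0,0,0,34],[0,0,0,0,0,0,30],[0,0,0,0,0,0,30],[0,0,0,0,0,0,30]],
  ],
)

```text
time_s: 29.92
position: [0.4672, 0.3577, 0.0059]
ee_rot: [-0.705, 0.057, -0.059, 0.705]
wrist_force: [-0.0, 0.6, -1.3]
opening: 0.0382
```

```bash
python3 st.py .615 .2182 .1; python3 look.py pics/w12.png .467 .3565 .044
```

```text
29.92 [0.4672 0.3577 0.0059] jaw yaw -9.42 app [ 0.003 -0.    -1.   ] open 0.0382 F [-0.   0.6 -1.3] q7 [-0.58  0.79 -0.25  1.82  0.34  0.57 -1.21]
units [ 7.39 -6.97  4.7 ]
top ctr [0.4669 0.3608 0.0427] [0.469  0.3587 0.044 ] ext [0.0634 0.0356 0.012 ] 8950
```

View pics/w12.png

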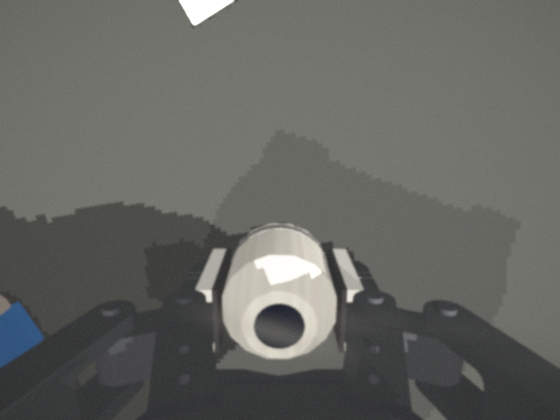

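Call:
move_arm(
  rows=[
    [[0,0,0.3,0,0,0,30],[0,0,0.8,0,0,0,30],[0,0,1,0,0,0,30],[0,0,1,0,0,0,30],[0,0,1,0,0,0,30],[0.5,-0.4,0.6,0,0,0,30],[0.9,-0.85,0.2,0,0,0,30],[0.9,-0.85,0,0,0,0,30]],
  ],
)

```text
time_s: 30.63
position: [0.5093, 0.3186, 0.1112]
ee_rot: [-0.705, 0.055, -0.055, 0.705]
wrist_force: [0.6, 0.3, -1.8]
opening: 0.0383
```

Call:
move_arm(
  rows=[
    [[0.9,-0.85,0,0,0,0,30],[0.9,-0.85,0,0,0,0,30],[0.9,-0.85,0,0,0,0,30],[0.9,-0.85,0,0,0,0,30],[0.8,-0.75,0,0,0,0,30],[0.2,-0.2,0,0,0,0,30],[0,0,0,0,0,0,30]],
  ],
)

```text
time_s: 31.22
position: [0.6088, 0.2222, 0.1159]
ee_rot: [-0.704, 0.055, -0.058, 0.705]
wrist_force: [-0.6, 0.3, -1.5]
opening: 0.0382
```

```bash
python3 st.py .615 .2182 .1
```

```text
31.22 [0.6088 0.2222 0.1159] jaw yaw -9.16 app [ 0.005  0.001 -1.   ] open 0.0382 F [-0.6  0.3 -1.5] q7 [-0.24  0.7  -0.31  1.62  0.27  0.86 -0.82]
units [ 0.31 -0.2  -0.8 ]
```

Call:
move_arm(
  rows=[
    [[0.3,-0.2,-0.3,0,0.03,0,30],[0,0,-0.7,0,0,0,30],[0,0,-0.7,0,0,0,30],[0,0,-0.6,0,0,0,30],[0,0,-0.3,0,0,0,30],[0,0,0,0,0,0,30]],
  ],
)

```text
time_s: 31.72
position: [0.6118, 0.2211, 0.0578]
ee_rot: [-0.704, 0.055, -0.055, 0.706]
wrist_force: [0.4, -0.1, -1.7]
opening: 0.0382
```

```bash
python3 st.py .615 .2187 .0105
```

```text
31.72 [0.6118 0.2211 0.0578] jaw yaw -8.93 app [-0.001  0.002 -1.   ] open 0.0382 F [ 0.4 -0.1 -1.7] q7 [-0.25  0.78 -0.3   1.63  0.3   0.77 -0.83]
units [ 0.16 -0.12 -2.37]
```

Call:
move_arm(
  rows=[
    [[0.15,-0.1,-0.3,0,0,0,30],[0,0,-0.6,0,0,0,30],[0,0,-0.6,0,0,0,30],[0,0,-0.5,0,0,0,30],[0,0,-0.15,0,0,0,30],[0,0,0,0,0,0,30]],
  ],
)

```text
time_s: 32.22
position: [0.6141, 0.22, 0.0093]
ee_rot: [-0.704, 0.055, -0.054, 0.706]
wrist_force: [0.8, 0.9, 7.1]
opening: 0.0386
```

```bash
python3 st.py .615 .2187 .0102
```

```text
32.22 [0.6141 0.22   0.0093] jaw yaw -8.83 app [-0.002  0.002 -1.   ] open 0.0386 F [0.8 0.9 7.1] q7 [-0.26  0.85 -0.28  1.64  0.32  0.7  -0.84]
units [ 0.05 -0.06  0.04]
```

Call:
move_arm(
  rows=[
    [[0,0,0,0,0,0,46],[0,0,0,0,0,0,54],[0,0,0,0,0,0,60],[0,0,0,0,0,0,62],[0,0,0.5,0,0,0,62],[0,0,1,0,0,0,62],[0,0,1,0,0,0,62],[0,0,1,0,0,0,62]],
  ],
)

```text
time_s: 32.88
position: [0.6129, 0.2196, 0.0817]
ee_rot: [-0.705, 0.056, -0.052, 0.705]
wrist_force: [-0.1, -0.4, -0.1]
opening: 0.062
```

Call:
move_arm(
  rows=[
    [[0,0,1,0,0,0,62],[-0.5,0.5,1,0,0,0,62],[-0.9,0.9,0.6,0,0,0,62],[-0.8,1,0.3,0,0,0,62],[-0.6,1,0,0,0,0,62],[-0.6,1,0,0,0,0,62],[-0.6,1,0,0,0,0,62],[-0.6,1,0,0,0,0,62]],
  ],
)

```text
time_s: 33.55
position: [0.5233, 0.3473, 0.1584]
ee_rot: [-0.703, 0.054, -0.062, 0.707]
wrist_force: [0.5, -0.3, 0.6]
opening: 0.062
```

Call:
move_arm(
  rows=[
    [[-0.5,1,0,0,0,0,62],[-0.3,1,0,0,0,0,62],[0,0.5,0,0,0,0,62],[0,0,0,0,0,0,62],[0,0,0,0,0,0,62]],
  ],
)

```text
time_s: 33.97
position: [0.5034, 0.4047, 0.1643]
ee_rot: [-0.701, 0.051, -0.06, 0.709]
wrist_force: [-1.1, -0.7, -0.2]
opening: 0.0617
```

```bash
python3 st.py
python3 - <<'E'
from h import *
for n in('top','scene'):
    c=ctrl.get_calibration(n);p,d=ctrl.grab_frame(n);cv2.imwrite(f'pics/{n}F.png',p[:,:,::-1])
    W=cloud(d,c);z=W[...,2]
    print(n)
    for nm,t,zt in [('long',(.6258,-.106),.068),('block',(.6155,-.1695),.048),('short',(.615,.2182),.048),('core',(.6062,.1545),.05),('eye',(.5975,.091),.058),('bottle',(.4375,.0745),.058),('dish',(.364,.0095),.015),('rock',(.3377,.3187),.048)]:
        k=(abs(z-zt)<.006)&(np.hypot(W[...,0]-t[0],W[...,1]-t[1])<.045)
        q=W[k]
        if len(q): print(nm,((q.min(0)+q.max(0))/2-[*t,0])[:2].round(4)*1000,np.median(q[:,2]).round(4),np.ptp(q,axis=0).round(3)[:2],len(q))
        else: print(nm,'hidden')
E
```

```text
33.97 [0.5034 0.4047 0.1643] jaw yaw -9.03 app [ 0.014  0.01  -1.   ] open 0.0617 F [-1.1 -0.7 -0.2] q7 [-0.55  0.63 -0.34  1.61  0.25  0.93 -1.13]
top
long [1.8 2.6] 0.0674 [0.016 0.014] 37
block [2.2 0.1] 0.0484 [0.036 0.047] 237
short [-0.   2.7] 0.0464 [0.034 0.036] 150
core [1.7 1.7] 0.0501 [0.028 0.029] 121
eye [1.9 1.5] 0.0581 [0.028 0.026] 115
bottle [0.6 2.2] 0.0577 [0.016 0.014] 41
dish [-0.2  1.6] 0.0152 [0.062 0.06 ] 554
rock hidden
scene
long [ 0.3 -0.9] 0.0665 [0.015 0.014] 54
block [-0.1 -3.7] 0.0472 [0.034 0.05 ] 343
short [-0.4 -1.4] 0.0465 [0.032 0.033] 211
core [ 0.2 -1.7] 0.0489 [0.03  0.029] 193
eye [-0.7 -1.9] 0.0572 [0.031 0.027] 179
bottle [-1.6 -2. ] 0.0567 [0.017 0.015] 46
dish [-1.8 -1.9] 0.0143 [0.066 0.063] 496
rock [-1.6 -0.8] 0.0466 [0.048 0.054] 328
```

View pics/topF.png

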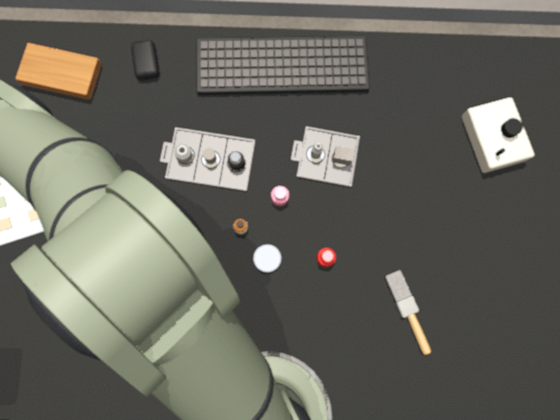

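View pics/sceneF.png

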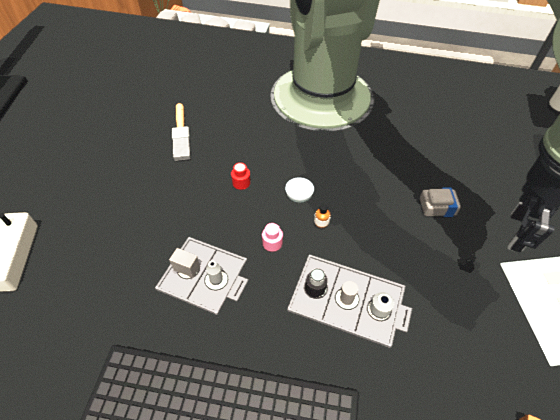

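The final pictures show all five things standing on their discs, the bystanders where they were and the gripper clear of everything. I'm handing in now.

```bash
python3 -c "
from station import ctrl
print(ctrl.state()['time_s']); print(ctrl.close_job())"
```

```text
34.0667
the job is handed in; nothing more can be done
None
```

Both microscope kits are made up and the job is handed in, at about 34 s of the 128 s allowed; it reported no verdict.

- **Two-place tray:** the long objective stands at the tab end and the rock block at the far end.
- **Three-place tray:** the short objective stands at the tab end, the core plug in the middle and the eyepiece at the far end.

**Last checks:**
- **Centring:** after the arm moved clear, the top and scene cameras put all five within about 4 mm of their disc centres, against the 14 mm allowed. The two cameras disagree by 2 to 4 mm, which fits the calibration error.
- **Upright:** the heights of their tops match standing upright on the tray floor.
- **Bystanders:** the oil bottle and dish read within about 2 mm of where they started in both cameras. In the top view the arm hid the rock sample, so only the scene camera checked it; it read within 2 mm.

**What went less smoothly:**
- **Rock block:** my first grip was about 14 mm off centre because the arm drifted on the way down. I opened the gripper, re-centred and gripped again before lifting.
- **Short objective:** it met the tray with about 7 N on the wrist sensor before I let go.

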